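# Scan the vial carrier in, then lift it level out of its tray and keep holding it

## Robot

A 6-joint arm with a two-finger parallel gripper is mounted at the origin on a cart in front of the work surface, level with it; the furniture and walls round the work are solid. World frame = base frame: x ahead of the robot, y to its left, z up, the work surface at z = 0. Lengths are in m, angles in degrees, forces in N, time in s.
With the tool pointing down it reaches from about 0.325 to 0.85 m from the base axis. Payload 15.5 kg.
Tool frame: the origin (TCP) lies at the very end of the fingers, on their centre line; the grasp point (between the pads) lies arm.grip_depth behind it (arm.grip_depth is the distance from the TCP to the grasp point, in m); z points along the fingers, y is the line along which they close (so a half turn about z gives the same grasp; the last joint's range is limited). The gripper opens to 91 mm and grips with 3 to 60 N. Pads are 32 mm wide; open, the fingers measure 118 mm over their backs; the gripper's body (76 mm by 178 mm) begins 60 mm behind the grasp point.
Start: joints at [-70.904, 28.281, 77.091, -0, 74.628, -5.472], TCP at [0.26, -0.568, 0.214] pointing down, gripper open.
Joint ranges: [-166.48, 166.48], [-47.26, 123.95], [12.59, 153.08], [-70.14, 250.14], [6.76, 159.57], [-176.63, 176.63]. Speed limits (degrees/s): [108.29, 108.29, 147.25, 172.46, 172.46, 172.46].

## Interface

Orientations are given as a 3x3 rotation matrix whose columns are the frame's x, y, z axes.
In Python, from rig import arm gives the robot as it stands. Calls block until the motion is done:
- arm.move_to(position, orientation): joint-space move of the TCP to a pose.
- arm.move_l(position, orientation=None, feed=0.15): straight line of the TCP; orientation=None keeps the orientation; feed is the mean speed in m/s.
- arm.move_joints(angles): joint-space move.
- arm.grip(opening): finger opening in m; the grip force is fixed at half the most; returns when the fingers have stopped.
- arm.sleep(seconds).
- arm.solve_ik(position, orientation): joint angles nearest the present ones, or None.
- arm.snapshot(name): name is "side" or "top"; returns the picture (420x560x3 uint8, red, green, blue); there is no depth.
- arm.get_calibration(name): a dict with "intrinsics" (3x3 intrinsics, pixels), "k1" (the pictures are not rectified: a ray, as slopes to the right and down, at radius r is drawn at 1 + k1 r^2 times it, then the intrinsics apply), "cam_to_world" (4x4, takes a point from camera to world coordinates). Camera axes: x right, y down, z forward; pixel columns grow to the right and rows downward; lengths in m; the calibration is good to about 2 mm. A picture is of the moment at which its call begins. get_calibration takes no time and is no camera call.
A pose or a line that the arm cannot do raises arm.Unreachable and nothing moves.
- arm.sign_off(): hands the job in; it is judged then, once.
Readings, each from a call of its own:
- arm.current_t(): time.
- arm.current_joint_positions(): joint angles.
- arm.current_dq(): joint speeds.
- arm.current_tau(): joint torques, N m.
- arm.current_ee_pos(): TCP position.
- arm.current_tool_rot(): TCP orientation.
- arm.current_force(): force on the tool from outside, world axes, zero at the start.
- arm.current_torque(): the same for the moment, N m.
- arm.current_width(): finger opening in m.
- arm.current_grasp_force(): force on a finger pad.
Only numpy, scipy, OpenCV 4.12 (cv2) and the standard library are available. Lean on these libraries where they do the work, as an engineer would, in place of code of your own. Each camera call takes 0.05 s, during which the arm holds its last target. There are 200 camera calls.

## Task

Take the code reader out of its cradle, hold it still for about two seconds with its nose pointing straight down at the middle of the barcode label on the vial carrier, some 3 cm above the label and not touching the carrier, and stand the reader back upright in its cradle, letting go of it. Then grip the carrier by its handle, lift it about 10 cm straight up out of its tray with the vials in it, and finish while still holding it there, level and steady above the tray. Do not push the jars or the beaker about.

Things in the scene. Friction and masses are not known exactly. Their poses are not given: they have to be found in the camera images.
- reader: grey code reader, a round rod standing upright, 112 mm long: nose 34 mm across for its lower 46 mm, then tapering to a handle 28 mm across from 56 mm up to the top. Origin at the centre of its flat nose (underside), z towards the handle's end. It looks straight out of the nose, along -z; no trigger to press. 120 g. Grasp the handle from above, e.g. 85 mm above the nose
- cradle: fixed square open-topped grey box, 56 x 56 mm outside, 28 mm high, walls and floor 5 mm thick, so a well 46 x 46 mm and 23 mm deep in which the reader stands loosely, nose down, on the floor 5 mm above the origin. Origin at the centre of its underside, z up
- carrier: white block 94 x 80 mm, 34 mm high, with two rows of three pockets (27 mm square, floor 6 mm above the origin) on either side of a carrying handle along x; a flat label tab sticks out at +x to x = 89 mm, 52 mm wide, its top 34 mm up. Origin at the centre of the block's underside, z up. 0.22 to 0.45 kg; stands loose in the tray, underside 4 mm above the worktop
- handle (a point): middle of the carrier's handle bar, 105 mm above the carrier's origin. The bar runs along the carrier's x, 98 mm long, 12 mm thick along the carrier's y (the way to pinch it), 18 mm tall, flat sides; posts at x = +-40 mm; 70 mm free to grip between them
- label (a point): middle of the barcode label (36 x 44 mm, white with black bars) lying flat on top of the carrier's tab, 68 mm along +x from the carrier's origin and 34.5 mm above it; faces up
- tray: fixed low steel tray that the carrier stands in, 106 x 92 mm, 12 mm high, walls and floor 4 mm thick (about 2 mm play round the carrier). Origin at the centre of its underside, x and y along its sides; the carrier's tab sticks out over its +x wall
- vial_a: capped sample vial, 23 mm across, 52 mm tall, loose in a pocket of the carrier, upright; origin at the centre of its underside
- vial_b: the same, in another pocket of the carrier
- vial_c: the same, in another pocket of the carrier
- vial_d: the same, in another pocket of the carrier
- white_jar: bystander: white jar 60 mm across, 71 mm tall, loose; origin at the centre of its underside
- brown_jar: bystander: brown jar 52 mm across, 66 mm tall, loose; origin at the centre of its underside
- beaker: bystander: clear beaker 54 mm across, 70 mm tall, loose; origin at the centre of its underside
- reactor: fixed tall stirred reactor, not part of the job but in the arm's way: some 0.2 m across round its origin, motor head 0.52 m and rod 0.65 m high; swing past it with the arm drawn in
- water_bath: fixed closed water bath beyond the work, in the way of the gripper: 212 x 332 mm round its origin, lid 0.17 m high, control box 0.33 m high on its -y half

How it is judged:
By the outcome, as a careful person would: the job done as asked, in the order asked, and still so for the second after the job is handed in, while the arm keeps its last pose, push and grip.
It also fails if it takes over 72 s, if anything falls off the work surface, if the arm or the gripper's body presses on something with over 40 N, if the wrist force passes 120 N, or if a joint passes its speed limit or range.

## Working session

There is one attempt and no reset: what is moved stays moved. The work goes in short steps, each a Python script; the robot and the scene stay as the last script left them, time stands still between calls to the robot, and variables do not carry over. Pictures are saved under pics/ and viewed, at most 10 in all, crops included, and the job is handed in when it is done.

```bash
mkdir -p pics
cat > h.py <<'E'
import numpy as np, cv2
from rig import arm
def snap(n,f):
    im=arm.snapshot(n); cv2.imwrite('pics/'+f,im[:,:,::-1]); return im
def ray(n,uv):
    c=arm.get_calibration(n);K=np.array(c['intrinsics'],float);T=np.array(c['cam_to_world'],float)
    p=cv2.undistortPoints(np.array(uv,float).reshape(-1,1,2),K,np.array([c['k1'],0,0,0,0.])).reshape(-1,2)
    d=np.c_[p,np.ones(len(p))]@T[:3,:3].T
    return T[:3,3],d
def onz(n,uv,z):
    o,d=ray(n,uv); return o+d*((z-o[2])/d[:,2])[:,None]
def proj(n,P):
    c=arm.get_calibration(n);K=np.array(c['intrinsics'],float);T=np.linalg.inv(np.array(c['cam_to_world'],float))
    return cv2.projectPoints(np.array(P,float).reshape(-1,1,3),cv2.Rodrigues(T[:3,:3])[0],T[:3,3],K,np.array([c['k1'],0,0,0,0.]))[0].reshape(-1,2)
def tri(uvs,uvt):
    o1,d1=ray('side',uvs);o2,d2=ray('top',uvt);out=[]
    for a,b in zip(d1,d2):
        s=np.linalg.lstsq(np.c_[a,-b],o2-o1,rcond=None)[0]; p,q=o1+a*s[0],o2+b*s[1]
        out.append(np.r_[(p+q)/2,np.linalg.norm(p-q)])
    return np.array(out)
E
python3 - <<'E'
from h import *
for n in('side','top'):
    snap(n,n+'0.png');c=arm.get_calibration(n);print(n,c['k1'],np.round(c['intrinsics'],1).tolist(),np.round(c['cam_to_world'],3).tolist())
print(arm.grip_depth,arm.current_t(),arm.current_width(),np.round(arm.current_tool_rot(),3).tolist())
E
```

```text
side -0.19673359340554344 [[510.8, 0.0, 275.6], [0.0, 510.8, 201.9], [0.0, 0.0, 1.0]] [[0.844, -0.19, 0.502, -0.134], [-0.536, -0.308, 0.786, -1.175], [0.006, -0.932, -0.362, 0.529], [0.0, 0.0, 0.0, 1.0]]
top 0.004026726511358041 [[544.3, 0.0, 271.4], [0.0, 544.3, 217.3], [0.0, 0.0, 1.0]] [[0.009, -0.997, 0.072, 0.399], [-1.0, -0.009, 0.008, -0.192], [-0.007, -0.072, -0.997, 1.386], [0.0, 0.0, 0.0, 1.0]]
0.0188 0.1 0.09149098526933665 [[0.909, 0.416, -0.0], [0.416, -0.909, 0.001], [0.0, -0.001, -1.0]]
```

View pics/side0.png

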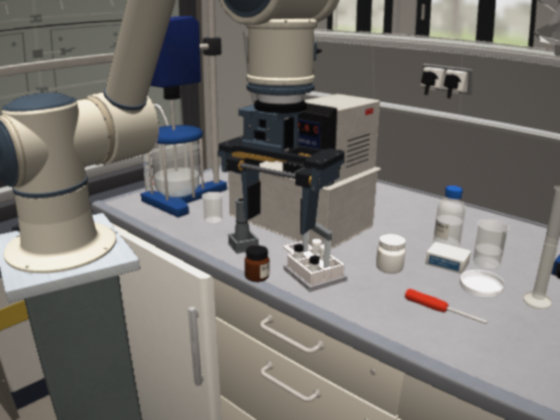

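View pics/top0.png

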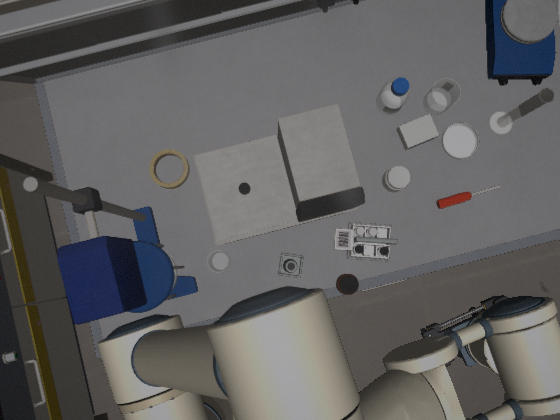

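The side view shows the reader in its cradle at about (242,225), the carrier at (315,262), the brown jar at (257,263) and the white jar at (391,253). In the top view, the cradle is at (291,265), the carrier at (370,241) with its label at (343,240), and the control box lies right behind at (332,200). Next I'll enlarge both views.

Run:
```python
import cv2,numpy as np
t=cv2.imread('pics/top0.png')[215:300,265:415];s=cv2.imread('pics/side0.png')[185:295,215:365]
a=cv2.resize(t,None,fx=5,fy=5,interpolation=cv2.INTER_CUBIC);b=cv2.resize(s,None,fx=5,fy=5,interpolation=cv2.INTER_CUBIC)
for im,x0,y0 in((a,265,215),(b,215,185)):
    for x in range(0,im.shape[1],50): cv2.line(im,(x,0),(x,6 if x%100 else 14),(0,255,255),1); (x%100==0) and cv2.putText(im,str(x0+x//5),(x,26),0,.4,(0,255,255),1)
    for y in range(0,im.shape[0],50): cv2.line(im,(0,y),(6 if y%100 else 14,y),(0,255,255),1);(y%100==0) and cv2.putText(im,str(y0+y//5),(16,y+4),0,.4,(0,255,255),1)
cv2.imwrite('pics/ct.png',a);cv2.imwrite('pics/cs.png',b)
```

```text
(no output)
```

View pics/ct.png

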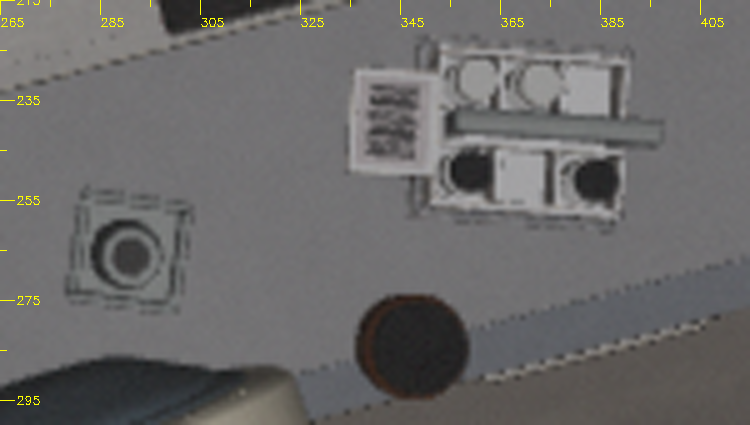

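View pics/cs.png

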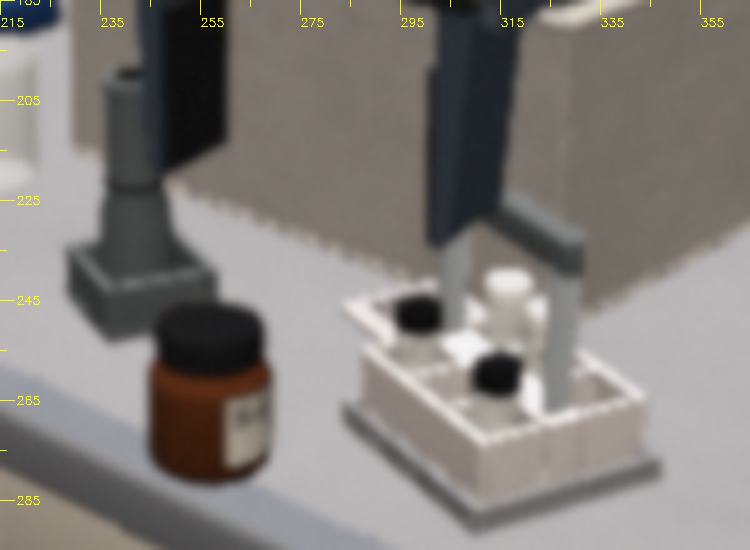

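The crops show the reader top at top-view crop pixel (131,256), which is full pixel (291,266), the label centre at (344,239), and the bar from (356,239) to (397,241). The bar's near end is at about (329,235) in the side view. Now I'll triangulate.

Run:
```python
from h import *
np.set_printoptions(precision=4,suppress=True)
T=lambda a:(np.array(a,float)+.5)/5-.5+[265,215]
S=lambda a:(np.array(a,float)+.5)/5-.5+[215,185]
names='readertop barEndHi barEndLo tabLo blockNear blockRight cradL cradNear cradR'.split()
t=T([(131,256),(663,120),(661,146),(348,170),(622,218),(632,57),(67,292),(176,308),(190,207)])
s=S([(130,73),(583,235),(557,245),(345,303),(483,442),(645,397),(70,248),(112,285),(215,272)])
for n,p in zip(names,tri(s,t)):print(n,p)
print('reader top xy at .117',onz('top',T([(131,256)]),.117))
print('cradle centre',onz('top',T([(128,249)]),.028))
cr=onz('top',T([(80,190),(190,207),(176,308),(67,292)]),.028);print(cr)
print('tab corners',onz('top',T([(355,70),(440,75),(430,175),(348,170)]),.038)); print('label',onz('top',T([(394,122)]),.0385))
b=onz('top',T([(457,120),(663,133)]),.118);print('bar ends',b,'mid',b.mean(0),'len',np.linalg.norm(b[0]-b[1]),'yaw',np.degrees(np.arctan2(*(b[0]-b[1])[[1,0]])))
print('block',onz('top',T([(440,42),(632,57),(622,218),(428,207)]),.038))
print('box top front',onz('top',[(297,208),(363,188)],.33)); print('box bottom/lid front',onz('top',[(297,222),(364,205)],.17),'lid',onz('top',[(218,243),(297,223)],.17))
print('jars w,b,beaker',onz('top',[(397.5,178)],.07),onz('top',[(347,284)],.066),onz('top',[(219,261)],.07))
```

```text
readertop [ 0.3775 -0.2281  0.1185  0.001 ]
barEndHi [ 0.4426 -0.4746  0.1185  0.0017]
barEndLo [ 0.4305 -0.4739  0.1169  0.0018]
tabLo [ 0.4207 -0.338   0.038   0.0017]
blockNear [ 0.3979 -0.4725  0.0391  0.0006]
blockRight [ 0.4768 -0.4775  0.0388  0.0009]
cradL [ 0.3584 -0.1993  0.025   0.0002]
cradNear [ 0.3513 -0.2535  0.0297  0.0006]
cradR [ 0.4013 -0.2603  0.0266  0.0005]
reader top xy at .117 [[ 0.378  -0.2284  0.117 ]]
cradle centre [[ 0.38   -0.2294  0.028 ]]
[[ 0.409  -0.2053  0.028 ]
 [ 0.4011 -0.2601  0.028 ]
 [ 0.351  -0.2534  0.028 ]
 [ 0.3584 -0.1993  0.028 ]]
tab corners [[ 0.4695 -0.341   0.038 ]
 [ 0.4674 -0.383   0.038 ]
 [ 0.4179 -0.378   0.038 ]
 [ 0.42   -0.3376  0.038 ]]
label [[ 0.4439 -0.3602  0.0385]]
bar ends [[ 0.4424 -0.3796  0.118 ]
 [ 0.4373 -0.4752  0.118 ]] mid [ 0.4399 -0.4274  0.118 ] len 0.09573909693462179 yaw 86.90754115962444
block [[ 0.4838 -0.3831  0.038 ]
 [ 0.4772 -0.478   0.038 ]
 [ 0.3976 -0.4725  0.038 ]
 [ 0.4022 -0.377   0.038 ]]
box top front [[ 0.4936 -0.2337  0.33  ]
 [ 0.5339 -0.3621  0.33  ]]
box bottom/lid front [[ 0.4766 -0.2401  0.17  ]
 [ 0.5161 -0.3899  0.17  ]] lid [[ 0.428  -0.064   0.17  ]
 [ 0.4743 -0.2401  0.17  ]]
jars w,b,beaker [[ 0.5924 -0.4877  0.07  ]] [[ 0.3348 -0.3654  0.066 ]] [[ 0.3871 -0.0566  0.07  ]]
```

```bash
cat >> h.py <<'E'
def R(yaxis,tilt=0,ax=None):
    y=np.array(yaxis,float);y/=np.linalg.norm(y);z=np.array([0,0,-1.])
    r=np.c_[np.cross(y,z),y,z]
    if tilt: r=cv2.Rodrigues(y*np.radians(tilt))[0]@r
    return r
G=arm.grip_depth
def tcp(g,r): return np.array(g)+r[:,2]*G
RR=R([.255,-.967,0]); RD=np.array([.3785,-.2285,.090])       # reader grasp
th=np.radians(86.7); CX=np.array([np.cos(th),np.sin(th),0]); CO=np.array([.4398,-.4272,0])
SC=CO+.0705*CX+[0,0,.0385+.031+.085]
up=np.array([0,0,1.])
E
python3 - <<'E'
from h import *
np.set_printoptions(precision=3,suppress=True)
CY=np.array([-CX[1],CX[0],0])
for g,r in((RD+.12*up,RR),(RD,RR),(SC,RR),(SC+.05*up,RR)): print(arm.solve_ik(tcp(g,r),r))
for s in(1,-1):
  for t in(10,-10):
    r=R(s*CY,t); print(s,t,-r[:,2],arm.solve_ik(tcp(CO+.111*up,r),r),arm.solve_ik(tcp(CO+.25*up,r),r))
arm.move_to(tcp(RD+.12*up,RR),RR); arm.move_l(tcp(RD,RR),feed=.1)
print(arm.current_force()); arm.grip(.02); print(arm.current_width(),arm.current_grasp_force())
arm.move_l(tcp(RD+.11*up,RR),feed=.1)
print(arm.current_t(),arm.current_width(),arm.current_force())
s=snap('side','s1.png');t=snap('top','t1.png')
u=proj('side',[RD+.11*up])[0].astype(int);print(u,proj('side',[RD+.025*up]))
cv2.imwrite('pics/s1c.png',cv2.resize(s[max(0,u[1]-50):u[1]+90,u[0]-70:u[0]+110,::-1],None,fx=4,fy=4))
E
```

```text
[-38.867  15.334 103.423  -0.     61.243  36.361]
[-38.867  26.867 111.324  -0.     41.809  36.361]
[-44.803  28.913  90.327  -0.     60.759  30.424]
[-44.803  25.511  87.141  -0.     67.348  30.424]
1 10 [0.01  0.173 0.985] [-45.739  33.114  91.799  -9.818  48.722 143.637] [-45.739  23.715  83.127  -8.028  66.579 140.333]
1 -10 [-0.01  -0.173  0.985] [-53.26   38.06   80.375   6.855  69.389 127.185] [-53.26   29.966  71.967   6.431  85.782 129.133]
-1 10 [-0.01  -0.173  0.985] [-53.26   38.06   80.375   6.855  69.389 -52.815] [-53.26   29.966  71.967   6.431  85.782 -50.867]
-1 -10 [0.01  0.173 0.985] [-45.739  33.114  91.799  -9.818  48.722 -36.363] [-45.739  23.715  83.127  -8.028  66.579 -39.667]
[0.234 0.112 0.444]
0.027719322082661448 29.997037339489907
5.0417 0.02750656888677609 [ 0.301  0.004 -0.566]
[240 164] [[241.315 200.634]]
```

View pics/s1c.png

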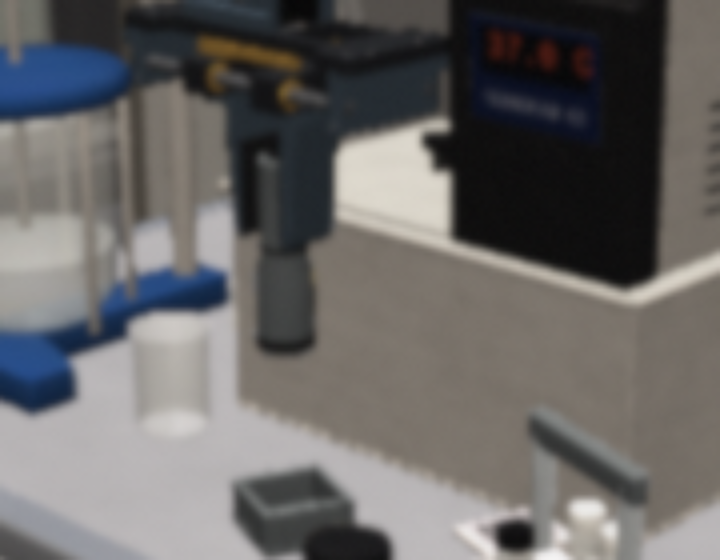

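The reader hangs upright in the gripper. Its nose is at about (241,200), as predicted, and the cradle is empty. Next I'll move it over the label.

Run:
```python
from h import *
arm.move_l(tcp(SC+.05*up,RR),feed=.12); arm.move_l(tcp(SC,RR),feed=.06)
arm.sleep(.5)
s=snap('side','s2.png');print(arm.current_t(),arm.current_force(),np.abs(arm.current_dq()).max())
print(tcp(SC,RR)-arm.current_ee_pos(), np.round(arm.current_tool_rot()[:,2],4))
print('nose',proj('side',[SC-.085*up]),'label',proj('side',[CO+.068*CX+.0385*up]))
u=proj('side',[SC-.07*up])[0].astype(int);print(u)
cv2.imwrite('pics/s2c.png',cv2.resize(s[u[1]-55:u[1]+60,u[0]-60:u[0]+80,::-1],None,fx=5,fy=5,interpolation=cv2.INTER_CUBIC))
arm.sleep(2.3);print(arm.current_t())
```

```text
8.025 [-0.98180686 -0.36406825 -0.56906191] 0.062120026424615185
[-8.20609700e-06  6.85088021e-06 -2.18730558e-05] [ 0. -0. -1.]
nose [[297.1389966  232.85737728]] label [[297.42492376 246.23259843]]
[297 226]
10.325
```

View pics/s2c.png

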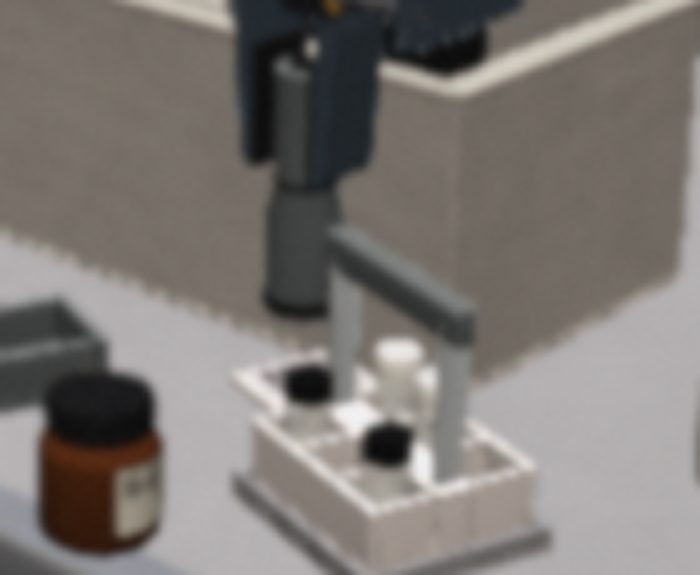

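The nose, at about (296,233), hangs over the label clear of the bar end, matching the prediction, and I've held it for more than 2 s. Now I'll put it back in the cradle.

Run:
```python
from h import *
C=np.array([.3793,-.229,.0905])
arm.move_l(tcp(SC+.05*up,RR),feed=.08); arm.move_l(tcp(C+.11*up,RR),feed=.12)
arm.move_l(tcp(C+.03*up,RR),feed=.1); arm.move_l(tcp(C,RR),feed=.04); arm.sleep(.3)
print(arm.current_force(),arm.current_width()); arm.grip(.07); arm.sleep(.3)
arm.move_l(tcp(C+.13*up,RR),feed=.12)
s=snap('side','s3.png');t=snap('top','t3.png');print(arm.current_t())
a=cv2.resize(s[175:295,215:365,::-1],None,fx=5,fy=5,interpolation=cv2.INTER_CUBIC)
cv2.imwrite('pics/s3c.png',a)
```

```text
[ 0.55909679  0.21702631 -1.02484881] 0.02716224041175326
17.0167
```

View pics/s3c.png

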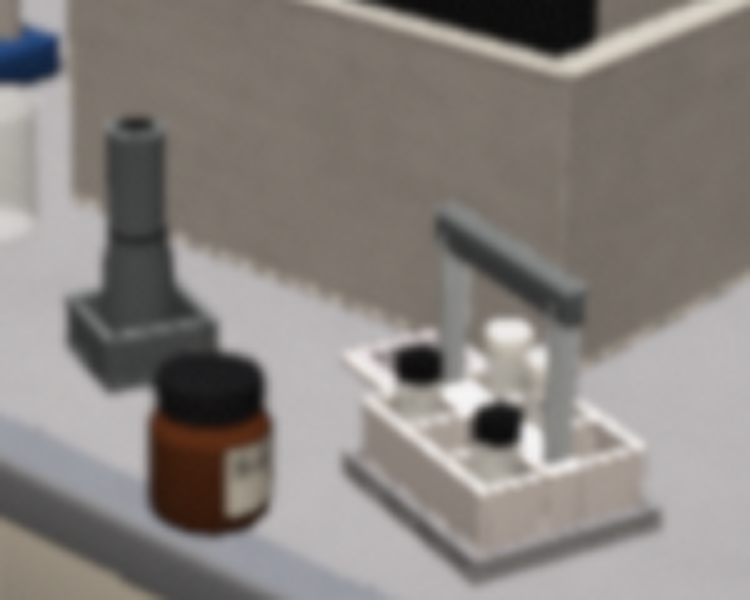

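The reader stands upright in its cradle, top at about (242,199), and the jar and carrier are unmoved. The bath corner is at about (328,189). Now the carrier.

Run:
```python
from h import *
np.set_printoptions(precision=3,suppress=True)
S=lambda a:(np.array(a,float)+.5)/5-.5+[215,175]
o,d=ray('side',S([(568,72)]));print('bath corner at lid',o+d[0]*((.17-o[2])/d[0,2]))
print('bar mid from side', onz('side',S([((440+583)/2,(207+287)/2)]),.118))
CY=np.array([-CX[1],CX[0],0]); r=R(-CY,10)
W=np.array([.355,-.43,.25])
arm.move_to(tcp(W,r),r); print(arm.current_t())
arm.grip(.06)
g=CO+.111*up
arm.move_l(tcp(g+.08*up,r),r,feed=.12)
s=snap('side','s4.png');print(arm.current_force())
cv2.imwrite('pics/s4c.png',cv2.resize(s[110:290,200:420,::-1],None,fx=3.4,fy=3.3,interpolation=cv2.INTER_CUBIC))
```

```text
bath corner at lid [ 0.497 -0.39   0.17 ]
bar mid from side [[ 0.441 -0.429  0.118]]
18.5333
[-0.099 -0.612 -1.145]
```

View pics/s4c.png

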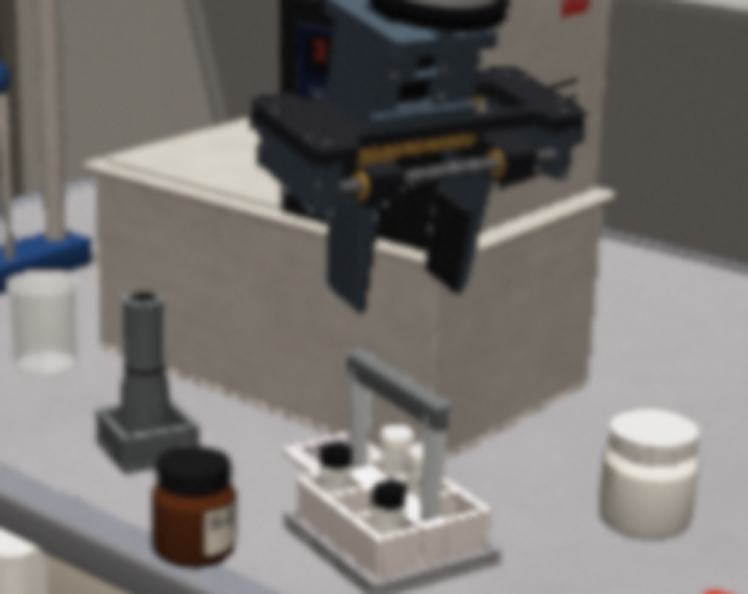

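The gripper stands above the bar, its fingers straddling it, with a gap to the bath corner. Reader, jars and carrier are unmoved. I'll descend and grip.

Run:
```python
from h import *
np.set_printoptions(precision=3,suppress=True)
g=CO+.111*up; r=arm.current_tool_rot()
arm.move_l(tcp(g+.03*up,r),feed=.1); print(arm.current_force())
arm.move_l(tcp(g,r),feed=.05); arm.sleep(.2); print(arm.current_force())
arm.grip(.004); arm.sleep(.3); print(arm.current_width(),arm.current_grasp_force(),arm.current_force())
arm.move_l(tcp(g+.03*up,r),feed=.04); print(arm.current_force(),arm.current_torque())
arm.move_l(tcp(g+.101*up,r),feed=.06); arm.sleep(.8)
s=snap('side','s5.png');t=snap('top','t5.png')
print(arm.current_t(),arm.current_width(),arm.current_force(),arm.current_torque(),np.abs(arm.current_dq()).max())
a=cv2.resize(s[140:290,205:415,::-1],(800,571),interpolation=cv2.INTER_CUBIC)
cv2.imwrite('pics/s5c.png',a)
```

```text
[ 0.032 -0.414 -0.934]
[-0.092 -0.604 -0.001]
0.011544224692056194 29.99877244234085 [-0.711  0.393 -4.395]
[ 0.368  0.071 -3.995] [-0.276 -0.095 -0.009]
25.8 0.01171235134319 [-0.358 -0.896 -4.436] [-0.319 -0.08   0.044] 0.061189507533370005
```

View pics/s5c.png

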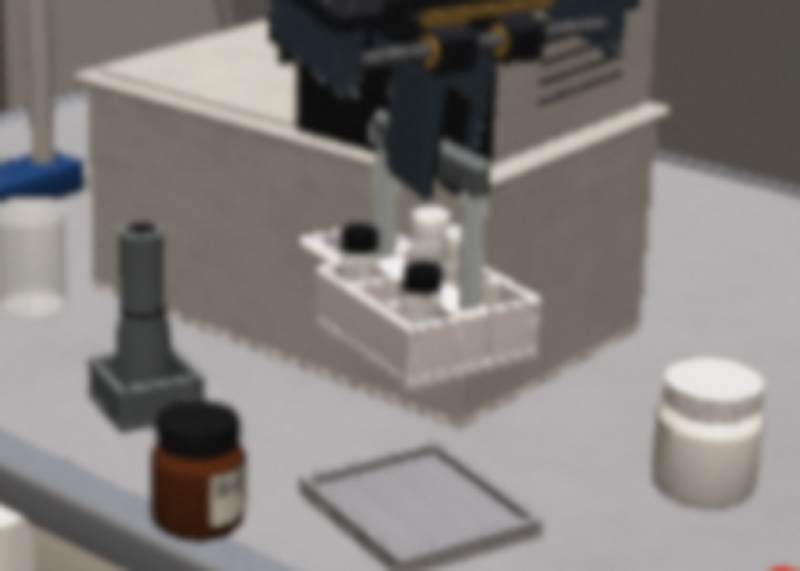

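The carrier hangs clear above its tray with the vials in it: tab corner at crop (302,240), near corner (413,333), right corner (540,300). I'll compare these with a level 10 cm lift before handing in.

Run:
```python
from h import *
np.set_printoptions(precision=1,suppress=True)
CY=np.array([-CX[1],CX[0],0]);H=[0,0,.139]
P=[CO+.089*CX+.026*CY+H,CO-.047*CX+.04*CY+H,CO-.047*CX-.04*CY+H]
p=proj('side',P);print((p-[205,140]+.5)*3.807-.5)
```

```text
[[297.4 237.9]
 [409.8 330.5]
 [540.1 300.2]]
```

```bash
python3 -c "
from h import *
print(arm.sign_off())"
```

```text
the job is handed in; nothing more can be done
None
```

Job handed in at about 26 s: the reader was held over the label for over 2 s and stands back upright in its cradle, and the arm is still holding the carrier level, about 10 cm above its tray, with the vials in it.

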